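# Change over a capping jig: rock the tight locating block free

## Task

The capping jig is being changed over to another bottle: first pull the red-knobbed locking pin up out of the ear of the blue locating block, stand it fully down in the empty parking hole in the jig plate and let go of it. Then take the block by its black handle and rock it side to side, edge by edge, until its tight foot works free of the pocket; do not heave it straight up, because the plate is not bolted down and must stay flat and in place on the table. Finish with the gripper still holding the block, level and just clear above its pocket (foot no more than about 4 cm above the plate) so that the pocket can be checked, and leave the bottles, cap and scissors round about alone.

Things in the scene. Friction and masses are not known exactly. Their poses are not given: they have to be found in the camera images.
- jig: Green-painted metal jig plate, 200 (x) by 180 (y) by 22 mm thick, loose on the table on four rubber feet 6 mm high, so its top is 28 mm above the table; 1.8 kg. Origin on the table under its centre, z up. From it: bottle rest (black disc, 44 mm) at x -30 mm; pocket centre x +20 mm; hole under the pin x +64 mm; parking hole x +64, y -68 mm
- pocket (a point): Centre of the pocket's floor, 16 mm below the plate's top, 12 mm above the table; axes as the plate's. Two sprung rubber beads along its +y and -y walls, 11 mm above the floor, squeeze the block's foot; each holds back with about 14 N, so a straight pull needs about 28 N and lifts the plate instead. A foot edge raised about 10 mm is out of its bead
- block: Blue locating block, V notch facing -x; axes parallel to the plate's at the start. Origin: centre of the underside of its foot, on the pocket floor. Foot 40 (x) by 64 (y) by 16 mm deep, 0.8 mm clear of the walls all round: seated it leans only about 0.1 rad to +y or -y (about its x axis). Body 46 mm high; ear 22 mm wide to +x, its top at z 25 mm, pin hole at x +44 mm. 0.25 kg
- handle (a point): Centre of the block's black handle, at block x +6, y 0, z 69 mm: an upright bar 26 (x) by 22 mm (y), from z 49 to 89 mm; take it from above across the 22 mm, fingers on its +y and -y faces. Axes as the block's
- foot_left (a point): Middle of the lower +y edge of the block's foot: block x 0, y +32, z 0 mm. Raising this edge while the other one stays down or sinks a little hardly loads the plate
- foot_right (a point): Middle of the lower -y edge of the block's foot: block x 0, y -32, z 0 mm
- pin: Locking pin, 60 g, upright in the block's ear at the start. Origin: centre of its lower tip, z up along it. Steel shank 10 mm across, 20 mm long, tapered tip; collar 19 mm across (z 20 to 24 mm); red round knob 22 mm across, z 30 to 58 mm, to be taken from above. The collar rests on the ear, the tip 11 mm below the plate's top in a loose hole; only its weight keeps it there
- parking_hole (a point): Centre of the mouth of the parking hole, at the plate's top (28 mm above the table): round blind hole, 12 mm across, 16 mm deep, slightly chamfered; axes as the plate's. Parked, the pin's tip rests on its floor
- bottle_03: capped 500 ml bottle of amber drink with a black cap, 77 mm across, 222 mm tall, standing; origin at the centre of its underside; a bystander, leave it alone
- bottle_05: capped 500 ml bottle of amber drink with a black cap, 77 mm across, 222 mm tall, standing; origin at the centre of its underside; a bystander, leave it alone
- scissors: blue-handled scissors lying flat, 87 by 199 by 9 mm, long way along its y; origin at the middle of the underside; a bystander, leave it alone
- cap_91: loose black ribbed bottle cap, 33 mm across, 19 mm high; origin at the centre of its underside; a bystander, leave it alone
Not all that is in view belongs to the job. Several things have the shape of the block; the one meant has the colours described above.

How it is judged:
By the outcome, as a careful person would: the job done as asked, in the order asked, and still so for the second after the job is handed in, while the arm keeps its last pose, push and grip.
It also fails if it takes over 48 s, if anything falls off the work surface, if the arm or the gripper's body presses on something with over 40 N, if the wrist force passes 120 N, or if a joint passes its speed limit or range.

## Robot

A 6-joint arm with a two-finger parallel gripper is mounted at the origin on a cart in front of the work surface, level with it; the furniture and walls round the work are solid. World frame = base frame: x ahead of the robot, y to its left, z up, the work surface at z = 0. Lengths are in mm, angles in degrees, forces in N, time in s.
With the tool pointing down it reaches from about 300 to 850 mm from the base axis. Payload 4.2 kg.
Tool frame: the origin (TCP) lies midway between the tips of the shut fingers; the grasp point (between the pads) lies 19 mm behind it; z points along the fingers, x is the direction in which the jaws open and shut, and the axes are right-handed (so a half turn about z gives the same grasp; the last joint's range is limited). The gripper opens to 91 mm and grips with 3 to 60 N. Pads are 32 mm wide; open, the fingers measure 118 mm over their backs; the gripper's body (76 mm by 178 mm) begins 60 mm behind the grasp point.
Start: joints at [-74.599, 18.312, 89.639, -0, 72.044, -1.146], TCP at [163.764, -551.203, 213.976] pointing down, gripper open.
Joint ranges: [-177.97, 177.97], [-48.28, 115.42], [12.27, 149.76], [-77.06, 257.06], [2.81, 150.46], [-146.56, 146.56]. Speed limits (degrees/s): [147.25, 147.25, 180, 180, 180, 180].

## Interface

Orientations are given as [roll, pitch, yaw] about the fixed x, y, z axes, in that order (R = Rz(yaw) Ry(pitch) Rx(roll)).
In Python, from workcell import env gives the robot as it stands. The module is installed in compiled form; this text tells all that it offers.
- The arm moves only by the tool drive_tool, never from a script. Its argument "series" is a list of rows, each a list of 3 entries, a list of its own where there are three numbers: the closure, from 0 (fully open) to 1 (shut), then the shift along the tool's x, y, z in mm, then the turn, a rotation vector about the tool's x, y, z in rad. In form: [[gripper, [dx, dy, dz], [rx, ry, rz]], ...]. A call has exactly 5 rows; each row is the pose to reach, as a shift and turn from the pose commanded when the call began, along the tool's axes at that moment; what a row does not reach only later rows make up. A row lasts 1/10 s, in which the tool goes at most 50 mm and 8.59 degrees, less where a joint would pass 70% of its speed; a pose out of reach is approached as far as the arm can. A call with a gripper value outside its range is refused whole. The fingers move at their own pace and stop on an object; "squeeze" is the grip in N (left out, the last holds). Time passes only in rows, so rows that repeat a pose let the fingers close, or fill a call up. It gives the time, the measured TCP pose, the force and the opening at its end, in the units of the state.
- env.state(): the state, without advancing time (a new reading comes with each control period).
- env.grab_frame(name): name is "scene" or "top" or "wrist"; returns a dict with "image" (400x640x3 uint8, red, green, blue), "K" (3x3 intrinsics, pixels), "origin" and "orientation" of the camera in the world. Camera axes: x right, y down, z forward; pixel columns grow to the right and rows downward; lengths in mm; the calibration is good to about 2 mm. A picture is of the moment at which its call begins. There is no depth.
- env.job_done(): hands the job in, once; it reports no verdict.
The state is a dict: "time_s": time; "qpos": joint angles; "qvel": joint speeds; "effort": joint torques, N m; "ee_pos": TCP position; "ee_rot": TCP orientation; "force": force on the tool from outside, world axes, zero at the start; "torque": the same for the moment, N m; "gripper_width": finger opening in mm.
Only numpy, scipy, OpenCV 4.12 (cv2) and the standard library are available. Lean on these libraries where they do the work, as an engineer would, in place of code of your own. Each camera call takes 0.05 s, during which the arm holds its last target.

## Working session

There is one attempt and no reset: what is moved stays moved. The work goes in short steps, Python scripts to look and compute and a tool call to move; the robot and the scene stay as the last step left them, time stands still between calls to the robot, and variables do not carry over. Pictures are saved under pics/ and viewed, and the job is handed in when it is done.

Besides the shell and the picture viewer there is one more tool, called after ">>>" as name(argument=value, ...) on one line, values as JSON. drive_tool: Moves the arm, as the interface text tells. Its arguments: {"type":"object","properties":{"series":{"type":"array","items":{"type":"array"}},"squeeze":{"type":"number"}},"required":["series"]}

```bash
mkdir -p pics; python3 - <<'E'
from workcell import env
import cv2
print(env.state())
for n in("scene","top","wrist"):
    f=env.grab_frame(n); cv2.imwrite(f"pics/{n}0.png",f["image"][:,:,::-1]); print(n,f["K"],f["origin"],f["orientation"])
E
```

```text
{'time_s': 0.0, 'qpos': array([-7.45978381e+01,  1.83522888e+01,  8.97070086e+01, -1.95208371e-04,
        7.20441060e+01, -1.14427023e+00]), 'qvel': array([-0.02781259,  0.09671833, -0.01134111,  0.09502112, -0.01632437,
        0.04196963]), 'effort': array([-2.79866465e-03, -4.12465131e+01, -2.31976640e+01,  7.24805100e-02,
        4.57319536e-02, -1.46857628e-04]), 'ee_pos': array([ 163.63498885, -550.69021642,  213.10971327]), 'ee_rot': array([-1.79998121e+02,  1.03386444e-01, -7.34535058e+01]), 'force': array([ 0.31075873,  0.19715646, -0.16410191]), 'torque': array([-0.01169205, -0.0200841 , -0.0633191 ]), 'gripper_width': 91.41132589224601}
scene [[448.20361652   0.         319.14133859]
 [  0.         448.20361652 201.79665041]
 [  0.           0.           1.        ]] [-673.07143442  589.40211568  791.04992329] [-117.53648397    1.24380292 -119.82441427]
top [[422.10116553   0.         322.35550809]
 [  0.         422.10116553 195.64908185]
 [  0.           0.           1.        ]] [ 420.54309272  -61.25990518 1216.94288366] [-176.84104813   -0.42848507  -89.93056727]
wrist [[280.72012101   0.         319.03509642]
 [  0.         280.72012101 199.30168116]
 [  0.           0.           1.        ]] [ 240.20080486 -529.98708181  383.61681291] [ 1.63625229e+02  1.45969401e-01 -7.34290575e+01]
```

View pics/top0.png

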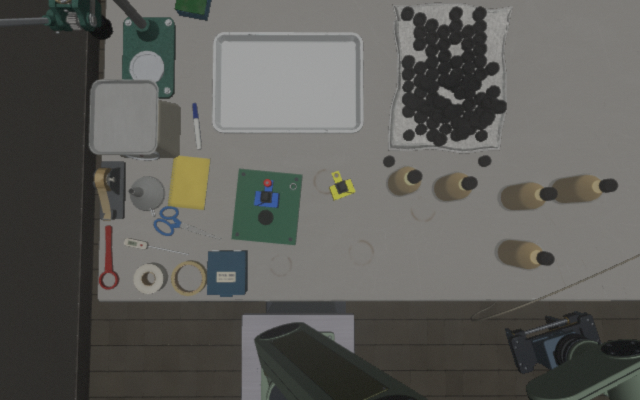

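View pics/scene0.png

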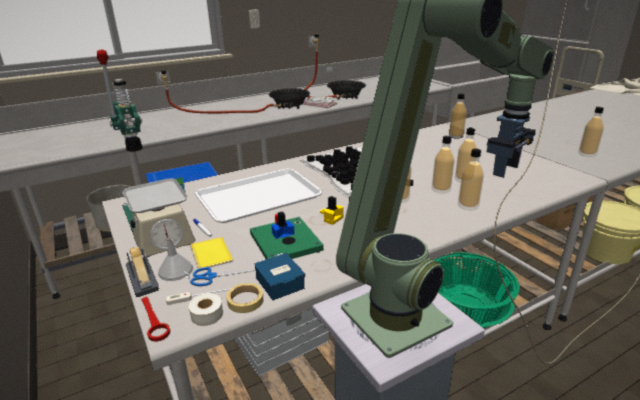

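View pics/wrist0.png

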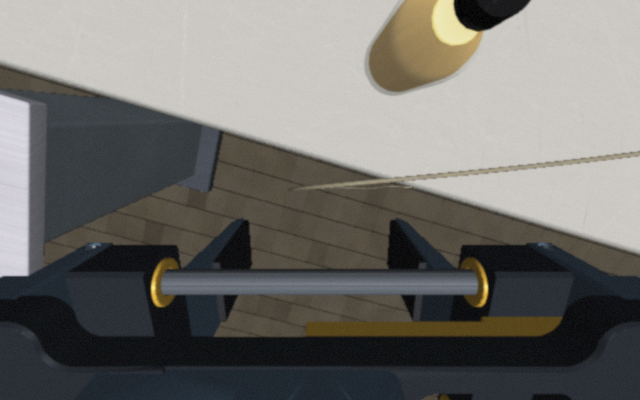

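The top view shows the green plate at about (232–302, 168–244). The red knob is near (267,183), the black handle near (266,198) and the parking hole at (293,186). The yellow block to its right is a decoy. The next step is to measure these.

```bash
cat > h.py <<'E'
import numpy as np, cv2
from workcell import env
from scipy.spatial.transform import Rotation as R
def ray(f,u,v):
    d=np.linalg.inv(f["K"])@np.array([u,v,1.]); M=R.from_euler('xyz',f["orientation"],degrees=True).as_matrix()
    return np.array(f["origin"]),M@d
def onz(f,u,v,z):
    o,d=ray(f,u,v); return o+d*(z-o[2])/d[2]
def proj(f,p):
    M=R.from_euler('xyz',f["orientation"],degrees=True).as_matrix()
    c=f["K"]@(M.T@(np.array(p)-f["origin"])); return c[:2]/c[2]
def tri(a,b):
    (o1,d1),(o2,d2)=a,b
    A=np.array([d1,-d2]).T; s=np.linalg.lstsq(A,o2-o1,rcond=None)[0]
    p,q=o1+s[0]*d1,o2+s[1]*d2; return (p+q)/2,np.linalg.norm(p-q)
def cen(m):
    c=max(cv2.findContours(m.astype(np.uint8),cv2.RETR_EXTERNAL,cv2.CHAIN_APPROX_NONE)[0],key=cv2.contourArea)
    (x,y),r=cv2.minEnclosingCircle(c); M=cv2.moments(c); return c,(M['m10']/max(M['m00'],1e-9),M['m01']/max(M['m00'],1e-9)),(x,y,r)
E
python3 - <<'E'
from h import *
f=env.grab_frame("top"); im=f["image"]
hsv=cv2.cvtColor(im,cv2.COLOR_RGB2HSV)
roi=np.zeros(im.shape[:2],bool); roi[160:250,225:310]=1
h,s,v=[hsv[:,:,i].astype(int) for i in range(3)]
g=roi&(h>45)&(h<95)&(s>60)
c,_,_=cen(g); r=cv2.minAreaRect(c); print(r)
b=cv2.boxPoints(r); P=np.array([onz(f,*p,28) for p in b]); print(P, np.linalg.norm(np.diff(P,axis=0),axis=1),P.mean(0))
red=roi&((h<8)|(h>172))&(s>120); c,m,ci=cen(red); print("red",m,ci,onz(f,*m,86))
bl=roi&(h>105)&(h<130)&(s>100); c,m,ci=cen(bl); print("blue",m,ci,onz(f,*m,58))
print("hole",onz(f,293,186,28))
for n,z in(("top",0),):
  x=cv2.resize(im[155:255,220:315],None,fx=6,fy=6,interpolation=cv2.INTER_CUBIC); cv2.imwrite("pics/crop1.png",np.clip(x[:,:,::-1].astype(int)*2,0,255))
f=env.grab_frame("scene"); im=f["image"];x=cv2.resize(im[200:270,240:335],None,fx=6,fy=6,interpolation=cv2.INTER_CUBIC); cv2.imwrite("pics/crop2.png",x[:,:,::-1])
E
```

```text
((266.41796875, 206.6112518310547), (63.237667083740234, 69.68468475341797), 5.440331935882568)
[[366.11846062 183.88556003  28.        ]
 [561.43555799 167.78535759  28.        ]
 [544.77063789 -10.17169757  28.        ]
 [349.54098032   7.55768714  28.        ]] [195.97955262 178.73565129 196.03303364] [455.46640921  87.2642268   28.        ]
red (266.95897435897433, 182.28205128205127) (266.75, 182.375, 3.6337103843688965) [518.68221459  79.17408635  86.        ]
blue (266.33870967741933, 199.98297491039423) (266.0179748535156, 199.0431671142578, 13.000194549560547) [472.35024745  83.94096421  58.        ]
hole [513.32136978  12.8391818   28.        ][ WARN:0@2.720] global loadsave.cpp:1063 imwrite_ Unsupported depth image for selected encoder is fallbacked to CV_8U.
```

View pics/crop1.png

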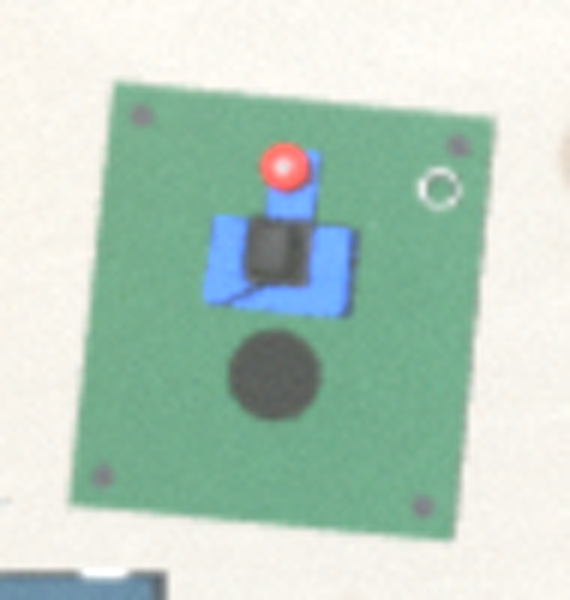

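View pics/crop2.png

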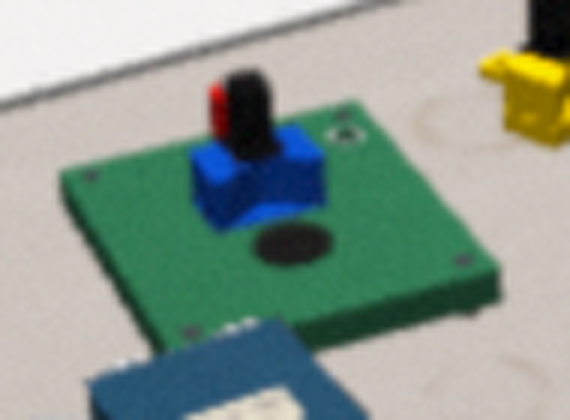

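```bash
cat >> h.py <<'E'
def delta(x,y,z,rpy=(180,0,-95),s=None):
    s=s or env.state(); A=R.from_euler('xyz',s["ee_rot"],degrees=True); B=R.from_euler('xyz',rpy,degrees=True)
    d=A.inv().apply(np.array([x,y,z])-s["ee_pos"]); w=(A.inv()*B).as_rotvec()
    print("pos",s["ee_pos"].round(1),"rot",s["ee_rot"].round(1),"w",round(s["gripper_width"],1),"F",s["force"].round(1),"t",s["time_s"]); print("delta",d.round(1),"rotvec",w.round(4)); return d,w
E
python3 -c "
from h import *
delta(163.7,-551,340,(180,0,-73.45)); delta(519,82,200)
f=env.grab_frame('top')
for u,v in((545,258),(548,193),(468,184),(414,177),(611,186)): print(onz(f,u,v,222))"
```

```text
pos [ 163.7 -551.   213.6] rot [-180.     0.   -73.5] w 91.0 F [ 0.   0.4 -0.2] t 0.25
delta [-1.000e-01  0.000e+00 -1.264e+02] rotvec [-0.      0.0008 -0.0001]
pos [ 163.7 -551.   213.6] rot [-180.     0.   -73.5] w 91.0 F [ 0.   0.4 -0.2] t 0.25
delta [-505.6 -520.9   14. ] rotvec [2.000e-04 8.000e-04 3.761e-01]
[ 329.51147714 -592.23982793  222.        ]
[ 482.62450846 -603.66368683  222.        ]
[ 503.6817081  -413.86151803  222.        ]
[ 520.09062816 -285.82107639  222.        ]
[ 499.53921112 -754.42647433  222.        ]
```

>>> drive_tool(series=[[0, [0, 0, -40], [0, 0, 0]], [0, [-15, -15, -80], [0, 0, 0]], [0, [-45, -45, -100], [0, 0, 0.05]], [0, [-80, -80, -105], [0, 0, 0.1]], [0, [-115, -115, -105], [0, 0, 0.15]]])

```text
time_s: 0.8
ee_pos: [242.0, -407.3, 320.2]
ee_rot: [-179.9, -0.2, -82.2]
force: [1.4, -0.5, -0.2]
gripper_width: 90.7
```

```bash
python3 -c "
from h import *
delta(519,82,220)"
```

```text
pos [ 242.  -407.3  320.2] rot [-179.9   -0.2  -82.2] w 90.7 F [ 1.4 -0.5 -0.2] t 0.8
delta [-447.7 -340.4   99.5] rotvec [-0.0018 -0.0025  0.2227]
```

>>> drive_tool(series=[[0.3, [-38, -29, 0], [0, 0, 0.03]], [0.3, [-76, -58, 0], [0, 0, 0.06]], [0.3, [-114, -87, 0], [0, 0, 0.09]], [0.3, [-152, -116, 0], [0, 0, 0.12]], [0.3, [-190, -145, 0], [0, 0, 0.15]]])

```text
time_s: 1.3
ee_pos: [359.0, -198.2, 319.2]
ee_rot: [-180.0, -0.0, -90.7]
force: [0.1, -0.1, -0.4]
gripper_width: 64.0
```

```bash
python3 -c "
from h import *
delta(519,82,220)"
```

```text
pos [ 359.  -198.2  319.2] rot [-180.    -0.   -90.7] w 64.0 F [ 0.1 -0.1 -0.4] t 1.3
delta [-282.3 -156.3   99.2] rotvec [-0.0008 -0.0005  0.0744]
```

>>> drive_tool(series=[[0.3, [-42, -24, 5], [0, 0, 0.02]], [0.3, [-84, -47, 20], [0, 0, 0.04]], [0.3, [-126, -70, 35], [0, 0, 0.06]], [0.3, [-168, -93, 50], [0, 0, 0.074]], [0.3, [-210, -116, 65], [0, 0, 0.074]]])

```text
time_s: 1.8
ee_pos: [477.2, 10.1, 253.8]
ee_rot: [-180.0, -0.0, -94.9]
force: [0.4, -1.5, -0.0]
gripper_width: 64.1
```

```bash
python3 -c "
from h import *
delta(519,82,220)"
```

```text
pos [477.2  10.1 253.8] rot [-180.    -0.   -94.9] w 64.1 F [ 0.4 -1.5 -0. ] t 1.8
delta [-75.2 -35.6  33.8] rotvec [-0.0008 -0.0003  0.0023]
```

>>> drive_tool(series=[[0.5, [-35, -17, 15], [0, 0, 0]], [0.5, [-65, -30, 28], [0, 0, 0]], [0.5, [-75, -36, 34], [0, 0, 0]], [0.5, [-75, -36, 34], [0, 0, 0]], [0.5, [-75, -36, 34], [0, 0, 0]]])

```text
time_s: 2.3
ee_pos: [518.5, 78.9, 220.5]
ee_rot: [180.0, -0.1, -94.9]
force: [-0.1, -0.3, 0.3]
gripper_width: 45.7
```

```bash
python3 -c "
from h import *
delta(519,82,220)
f=env.grab_frame('wrist'); im=f['image']; cv2.imwrite('pics/w1.png',im[:,:,::-1]); np.savez('w1.npz',**f)
f=env.grab_frame('top'); im=f['image']; cv2.imwrite('pics/t1.png',im[:,:,::-1]);
"
```

```text
pos [518.5  78.9 220.5] rot [ 1.80e+02 -1.00e-01 -9.49e+01] w 45.7 F [-0.1 -0.3  0.3] t 2.3
delta [-3.1 -0.2  0.5] rotvec [ 0.0001 -0.0009  0.0018]
```

View pics/w1.png

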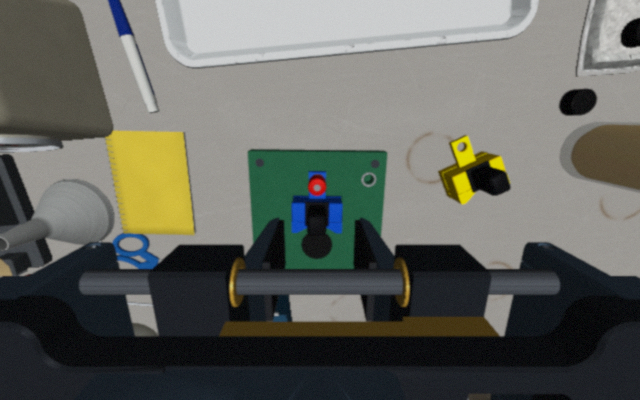

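The wrist view shows the plate spanning about (248–387, 150–270), the knob at (317,186) and the hole at (369,180). The jaws look square to the plate.

```bash
python3 - <<'E'
from h import *
f=dict(np.load('w1.npz')); im=f["image"]
hsv=cv2.cvtColor(im,cv2.COLOR_RGB2HSV); h,s,v=[hsv[:,:,i].astype(int) for i in range(3)]
roi=np.zeros(im.shape[:2],bool); roi[140:245,240:400]=1
red=roi&((h<8)|(h>172))&(s>120); c,m,ci=cen(red); print("red",m,ci,[onz(f,*m,z).round(1) for z in(61,70)])
g=roi&(h>45)&(h<95)&(s>60); c,m,_=cen(g); 
pts=c[:,0,:]
# edges
top=np.array([[x,np.where(g[:,x])[0].min()] for x in range(258,380,4)]); P=np.array([onz(f,*p,28) for p in top]); k=np.polyfit(P[:,1],P[:,0],1); print("far edge slope deg",np.degrees(np.arctan(k[0])),"x at y=87:",np.polyval(k,87))
E2=[]
for fn in(np.min,np.max):
    L=np.array([[fn(np.where(g[y])[0]),y] for y in range(160,235,4)]); P=np.array([onz(f,*p,28) for p in L]); k=np.polyfit(P[:,0],P[:,1],1); print("side",np.degrees(np.arctan(k[0])),np.polyval(k,455),np.polyval(k,510))
x=cv2.resize(im[165:240,285:385],None,fx=7,fy=7,interpolation=cv2.INTER_CUBIC); cv2.imwrite("pics/crop3.png",x[:,:,::-1])
gg=im[172:190,360:380].astype(int).sum(2); 
for r in gg: print(*r)
for p in((369,180),(318,245)): print(p,onz(f,*p,28))
E
```

```text
red (316.72879091516364, 185.0187040748163) (316.6416931152344, 184.7672119140625, 9.861308097839355) [array([519.4,  80. ,  61. ]), array([521.6,  79.7,  70. ])]
far edge slope deg 5.504783816572605 x at y=87: 557.6471309386633
side -5.305291885796537 175.21056774708362 170.10324840532678
side -5.478209200535358 -2.973368275810458 -8.248155093071489
195 196 196 202 211 244 277 296 301 304 287 277 248 219 207 202 199 198 199 203
202 192 196 229 270 308 358 391 366 350 353 349 338 279 236 217 196 207 204 194
195 199 232 281 341 368 374 373 324 288 302 329 376 354 301 243 205 201 203 204
191 215 277 356 376 330 277 241 222 215 205 233 314 364 361 299 230 206 200 200
201 245 326 376 331 246 199 198 210 194 167 155 202 308 381 338 236 200 199 208
210 278 342 350 283 212 200 192 196 190 160 121 150 259 343 349 272 211 196 200
216 300 377 354 241 207 195 197 201 197 150 122 112 188 312 355 287 220 204 207
238 334 408 346 228 191 199 204 198 180 142 92 114 191 308 358 295 224 207 199
224 329 390 344 234 182 189 177 173 135 95 89 120 210 332 351 272 223 203 192
224 305 377 342 244 179 142 127 129 100 90 100 154 262 357 343 247 202 204 206
207 267 334 359 301 199 147 110 97 111 100 141 241 327 370 317 243 196 192 201
206 229 305 367 360 280 209 169 148 157 189 241 322 370 337 262 217 205 199 207
205 216 247 322 380 365 317 292 280 283 295 337 366 343 275 236 198 210 204 195
201 192 211 262 321 366 375 393 400 385 365 357 323 285 233 217 203 194 194 204
196 201 196 216 226 278 321 362 373 348 325 284 248 204 209 190 193 203 200 200
195 192 194 199 202 198 232 253 266 256 230 211 197 201 194 194 195 202 213 195
195 206 187 199 199 202 200 197 201 194 206 205 183 205 195 196 205 201 199 196
198 195 198 210 194 203 197 196 205 196 201 195 202 202 197 198 192 198 198 208
(369, 180) [512.48739095  11.52786591  28.        ]
(318, 245) [424.57313096  86.72520484  28.        ]
```

View pics/crop3.png

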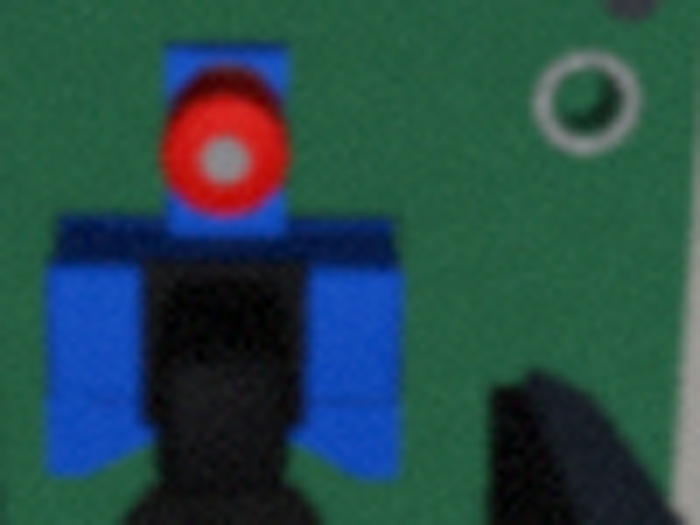

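```bash
python3 -c "
from h import *
f=dict(np.load('w1.npz')); print(onz(f,316.9,187.9,75))
delta(521.5,79.8,120,(180,0,-95.4))"
```

```text
[519.34070238  79.67302178  75.        ]
pos [518.6  78.5 221.1] rot [-179.9   -0.   -95. ] w 45.6 F [ 0.5 -0.5 -0.4] t 2.4
delta [ -1.6  -2.6 101.1] rotvec [-0.0012 -0.0003  0.0075]
```

>>> drive_tool(series=[[0.6, [-1.5, -2.5, 40], [0, 0, 0.0075]], [0.6, [-1.5, -2.5, 80], [0, 0, 0.0075]], [0.6, [-1.5, -2.5, 110], [0, 0, 0.0075]], [0.6, [-1.5, -2.5, 120], [0, 0, 0.0075]], [0.6, [-1.5, -2.5, 120], [0, 0, 0.0075]]])

```text
time_s: 2.9
ee_pos: [520.9, 80.1, 99.9]
ee_rot: [179.9, -0.0, -95.4]
force: [1.6, -0.7, -0.4]
gripper_width: 36.3
```

```bash
python3 - <<'E'
from h import *
f=env.grab_frame('wrist'); im=f['image']
hsv=cv2.cvtColor(im,cv2.COLOR_RGB2HSV); h,s,v=[hsv[:,:,i].astype(int) for i in range(3)]
roi=np.zeros(im.shape[:2],bool); roi[60:290,230:410]=1
red=roi&((h<8)|(h>172))&(s>120); c,m,ci=cen(red); print("red",m,ci,[onz(f,*m,z).round(1) for z in(61,70,75)],onz(f,*ci[:2],61))
cv2.imwrite('pics/w2.png',im[:,:,::-1]); np.savez('w2.npz',**f)
delta(521,80,46,(180,0,-95.4))
E
```

```text
red (317.49078609750404, 223.44693258689057) (317.3627014160156, 223.12686157226562, 17.20504379272461) [array([519.1,  80. ,  61. ]), array([522.6,  79.6,  70. ]), array([524.5,  79.4,  75. ])] [519.37633902  80.036089    61.        ]
pos [522.   80.5 101.2] rot [-179.9    0.   -95.4] w 36.7 F [ 0.2  0.3 -0.1] t 2.95
delta [ 0.6  1.1 55.2] rotvec [-0.0014  0.0001  0.0006]
```

View pics/w2.png

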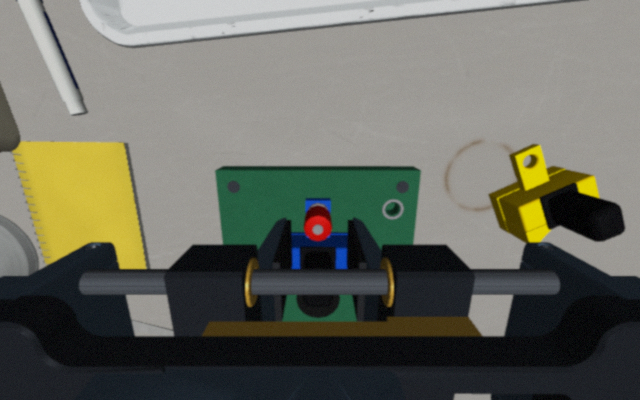

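The knob at (317,223) sits centred between the fingers, so I'll descend and grip.

>>> drive_tool(series=[[0.6, [0, 0.5, 30], [0, 0, 0]], [0.6, [0, 0.5, 50], [0, 0, 0]], [0.6, [0, 0.5, 56], [0, 0, 0]], [0.6, [0, 0.5, 56], [0, 0, 0]], [1.0, [0, 0.5, 56], [0, 0, 0]]], squeeze=15)

```text
time_s: 3.45
ee_pos: [522.4, 81.2, 45.8]
ee_rot: [-179.8, 0.0, -95.3]
force: [-0.1, -0.5, 0.1]
gripper_width: 31.3
```

>>> drive_tool(series=[[1.0, [0, 0, 0], [0, 0, 0]], [1.0, [0, 0, 0], [0, 0, 0]], [1.0, [0, 0, 0], [0, 0, 0]], [1.0, [0, 0, 0], [0, 0, 0]], [1.0, [0, 0, 0], [0, 0, 0]]])

```text
time_s: 3.95
ee_pos: [522.2, 81.2, 45.4]
ee_rot: [-179.8, 0.0, -95.3]
force: [0.2, -0.2, 6.0]
gripper_width: 21.5
```

```bash
python3 - <<'E'
from h import *
f=dict(np.load('w2.npz')); print(onz(f,393,209,28))
f=env.grab_frame('wrist'); im=f['image'];cv2.imwrite('pics/w3.png',im[:,:,::-1])
s=env.state(); print(s)
E
```

```text
[513.81499831  11.70255035  28.        ]
{'time_s': 4.0, 'qpos': array([ 7.59990985e+00,  2.36880138e+01,  1.08978341e+02, -1.32680342e-02,
        4.71540857e+01,  1.02917485e+02]), 'qvel': array([-0.12735479,  0.08482815,  0.06367056,  0.22120157,  0.0203237 ,
       -0.00968203]), 'effort': array([ 1.14939089e-01, -3.71428192e+01, -1.54905510e+01,  6.20483793e-02,
       -5.15338965e-02, -1.09492899e-03]), 'ee_pos': array([522.20329397,  81.22037826,  45.43607446]), 'ee_rot': array([-1.79822804e+02,  3.06307071e-02, -9.53085200e+01]), 'force': array([ 0.31105754, -0.65170172,  6.02821881]), 'torque': array([-0.03851536, -0.0249227 , -0.01886023]), 'gripper_width': 21.55185088384313}
```

View pics/w3.png

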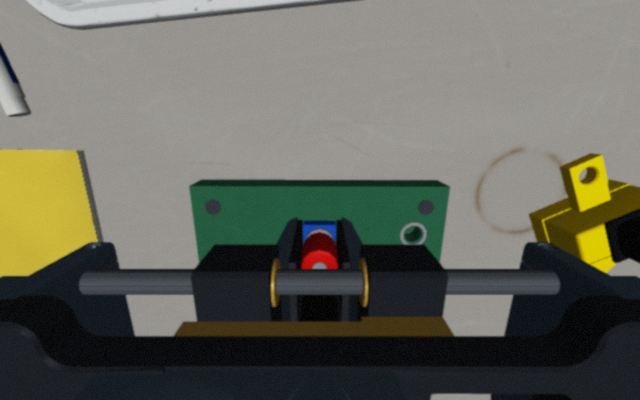

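>>> drive_tool(series=[[1.0, [0, 0, -8], [0, 0, 0]], [1.0, [0, 0, -18], [0, 0, 0]], [1.0, [0, 0, -35], [0, 0, 0]], [1.0, [0, 0, -45], [0, 0, 0]], [1.0, [0, 0, -45], [0, 0, 0]]])

```text
time_s: 4.5
ee_pos: [521.9, 81.2, 90.8]
ee_rot: [-179.8, 0.0, -95.3]
force: [0.5, -0.8, -0.3]
gripper_width: 21.4
```

```bash
python3 - <<'E'
from h import *
f=env.grab_frame('wrist'); im=f['image'];cv2.imwrite('pics/w4.png',im[:,:,::-1]);np.savez('w4.npz',**f)
f=env.grab_frame('scene'); im=f['image'];cv2.imwrite('pics/s4.png',cv2.resize(im[180:280,220:360],None,fx=5,fy=5)[:,:,::-1])
delta(515.8,13.5,80,(180,0,-95.4))
E
```

```text
pos [520.6  81.1  89.1] rot [180.   -0.  -95.3] w 21.2 F [-0.3 -0.7 -0.7] t 4.6
delta [67.7 -1.4  9.1] rotvec [ 0.0002 -0.0001  0.0015]
```

View pics/w4.png

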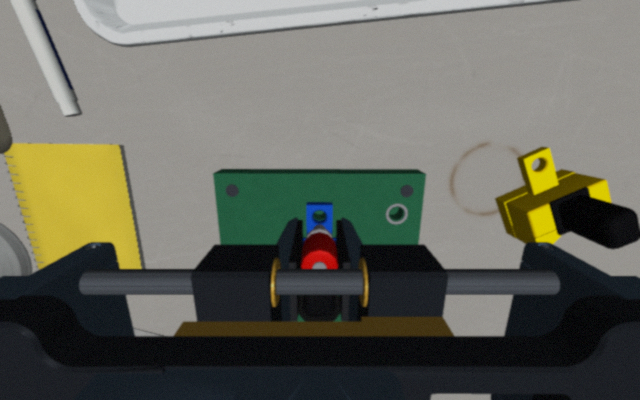

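View pics/s4.png

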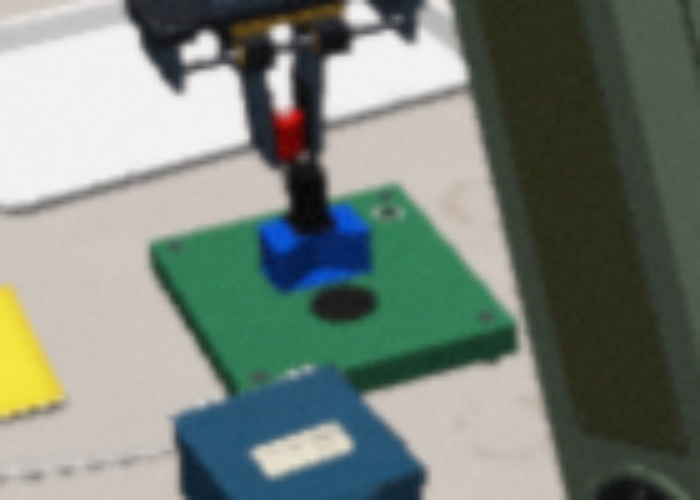

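>>> drive_tool(series=[[1.0, [20, 0, 0], [0, 0, 0]], [1.0, [45, 0, 0], [0, 0, 0]], [1.0, [65, 0, 0], [0, 0, 0]], [1.0, [68, 0, 0], [0, 0, 0]], [1.0, [68, 0, 0], [0, 0, 0]]])

```text
time_s: 5.1
ee_pos: [514.2, 13.2, 88.5]
ee_rot: [179.9, 0.0, -95.4]
force: [-0.4, -0.3, -0.4]
gripper_width: 21.5
```

```bash
python3 - <<'E'
from h import *
f4=dict(np.load('w4.npz'))
a=onz(f4,319,215,37);b=onz(f4,397,213,28); print(a,b,b-a)
f=env.grab_frame('wrist'); im=f['image'];cv2.imwrite('pics/w5.png',im[:,:,::-1]);np.savez('w5.npz',**f)
delta(515.8,13.5,80,(180,0,-95.4))
E
```

```text
[522.04434913  79.73674292  37.        ] [514.45585243  11.64485098  28.        ] [ -7.58849669 -68.09189194  -9.        ]
pos [514.4  13.6  88.7] rot [179.9   0.  -95.3] w 21.7 F [-0.1  0.4 -0.6] t 5.15
delta [ 0.  -1.4  8.7] rotvec [0.001  0.0002 0.001 ]
```

View pics/w5.png

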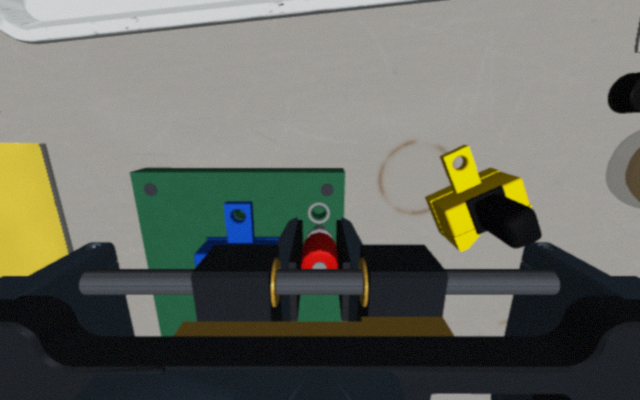

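>>> drive_tool(series=[[1.0, [0, 0, 20], [0, 0, 0]], [1.0, [0, 0, 29], [0, 0, 0]], [1.0, [0, 0, 34], [0, 0, 0]], [1.0, [0, 0, 38], [0, 0, 0]], [1.0, [0, 0, 40], [0, 0, 0]]])

```text
time_s: 5.65
ee_pos: [514.7, 13.6, 49.0]
ee_rot: [180.0, -0.0, -95.3]
force: [0.7, -1.1, -0.3]
gripper_width: 21.4
```

>>> drive_tool(series=[[1.0, [0, 0, 3], [0, 0, 0]], [1.0, [0, 0, 5], [0, 0, 0]], [1.0, [0, 0, 7], [0, 0, 0]], [1.0, [0, 0, 8.5], [0, 0, 0]], [1.0, [0, 0, 9], [0, 0, 0]]])

```text
time_s: 6.15
ee_pos: [514.8, 13.3, 40.5]
ee_rot: [-180.0, -0.0, -95.3]
force: [-1.3, -0.1, 5.0]
gripper_width: 21.5
```

```bash
python3 - <<'E'
from h import *
f=env.grab_frame('wrist'); im=f['image'];cv2.imwrite('pics/w6.png',im[:,:,::-1])
f=env.grab_frame('scene'); im=f['image'];cv2.imwrite('pics/s6.png',cv2.resize(im[180:280,220:360],None,fx=5,fy=5)[:,:,::-1])
delta(515.8,13.5,41,(180,0,-95.4))
E
```

```text
pos [514.8  13.3  40.5] rot [-180.    -0.   -95.3] w 21.5 F [-0.6  0.8  2.4] t 6.25
delta [-0.2 -1.  -0.5] rotvec [-0.0004 -0.0001  0.0015]
```

View pics/s6.png

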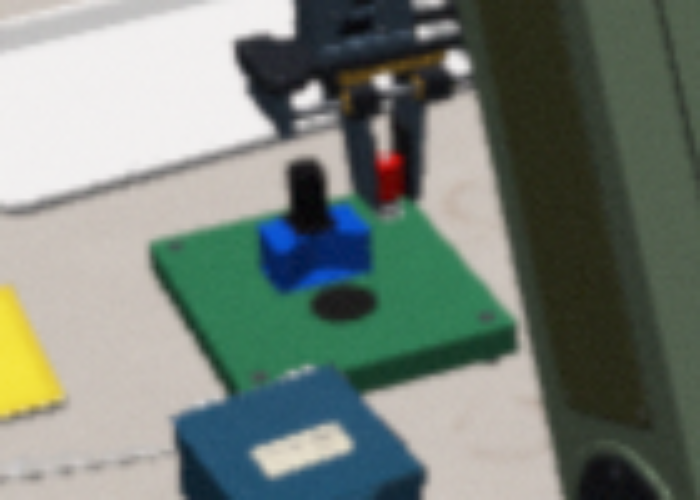

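The pin is seated: z matches the 40.4 mm I expected, and I feel the floor contact. I'll release and rise.

>>> drive_tool(series=[[0.6, [0, 0, 0], [0, 0, 0]], [0.6, [0, 0, 0], [0, 0, 0]], [0.6, [0, 0, 0], [0, 0, 0]], [0.6, [0, 0, -10], [0, 0, 0]], [0.6, [0, 0, -40], [0, 0, 0]]])

```text
time_s: 6.75
ee_pos: [512.5, 13.4, 78.8]
ee_rot: [179.6, -0.0, -95.3]
force: [-0.1, 0.4, 0.6]
gripper_width: 36.4
```

>>> drive_tool(series=[[0.5, [0, 0, -45], [0, 0, 0]], [0.5, [0, 10, -85], [0, 0, 0]], [0.5, [-25, 25, -110], [0, 0, 0]], [0.5, [-60, 35, -110], [0, 0, 0]], [0.5, [-68, 38, -110], [0, 0, 0]]])

```text
time_s: 7.25
ee_pos: [482.8, 86.8, 192.0]
ee_rot: [-179.8, 0.1, -95.2]
force: [-0.0, 0.3, -0.3]
gripper_width: 45.4
```

```bash
python3 - <<'E'
from h import *
f=env.grab_frame('wrist'); im=f['image'];cv2.imwrite('pics/w7.png',im[:,:,::-1]);np.savez('w7.npz',**f)
f=env.grab_frame('top'); im=f['image'];cv2.imwrite('pics/t7.png',cv2.resize(im[155:255,220:315],None,fx=6,fy=6)[:,:,::-1])
f=env.grab_frame('scene'); im=f['image'];cv2.imwrite('pics/s7.png',cv2.resize(im[180:280,220:360],None,fx=5,fy=5)[:,:,::-1])
delta(483,83,62,(180,0,-95.4))
E
```

```text
pos [482.9  84.6 190.2] rot [180.   -0.  -95.2] w 45.6 F [ 0.6 -0.6  0.2] t 7.4
delta [  1.4  -0.2 128.2] rotvec [ 0.     -0.0009  0.0031]
```

View pics/w7.png

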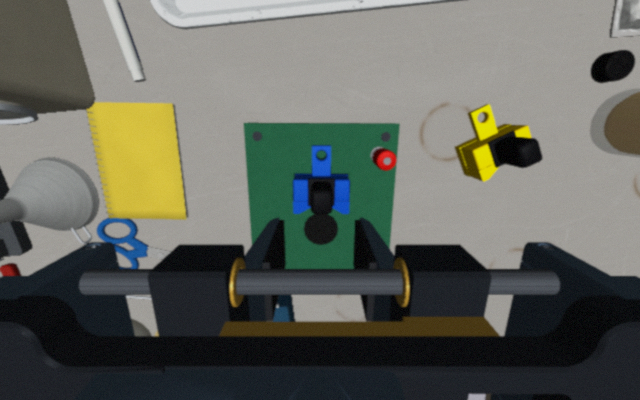

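View pics/s7.png

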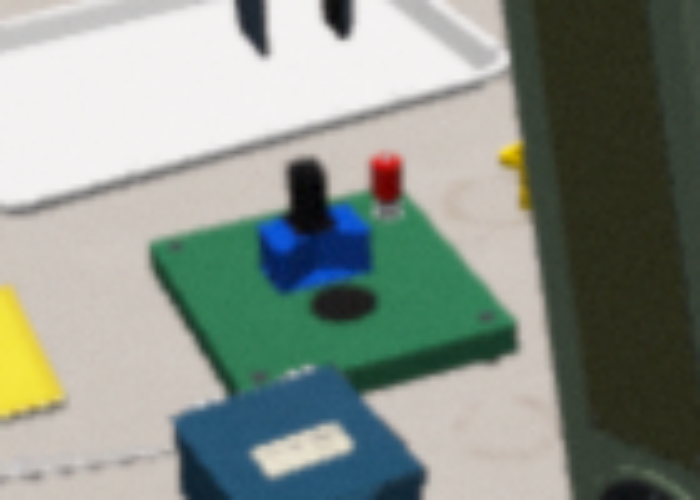

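The scene view shows the pin standing parked with its collar close to the plate. Next I'll descend part way over the handle and check centring.

>>> drive_tool(series=[[0.5, [0, -0.5, 25], [0, 0, 0.003]], [0.5, [0, -0.5, 50], [0, 0, 0.003]], [0.5, [0, -0.5, 68], [0, 0, 0.003]], [0.5, [0, -0.5, 70], [0, 0, 0.003]], [0.5, [0, -0.5, 70], [0, 0, 0.003]]], squeeze=60)

```text
time_s: 7.9
ee_pos: [483.7, 83.7, 119.8]
ee_rot: [179.9, -0.0, -95.5]
force: [-0.2, 0.3, -0.3]
gripper_width: 45.4
```

```bash
python3 - <<'E'
from h import *
f=dict(np.load('w7.npz')); print("earhole",onz(f,321,155,37))
f=env.grab_frame('wrist'); im=f['image'];cv2.imwrite('pics/w8.png',im[:,:,::-1])
delta(483.4,84.4,63,(180,0,-95.4))
E
```

```text
earhole [520.34551854  79.94974303  37.        ]
pos [484.3  84.  120.5] rot [-180.    -0.   -95.5] w 45.9 F [0.4 0.4 0.4] t 7.95
delta [-0.4  0.9 57.5] rotvec [-0.0006 -0.0002 -0.0023]
```

View pics/w8.png

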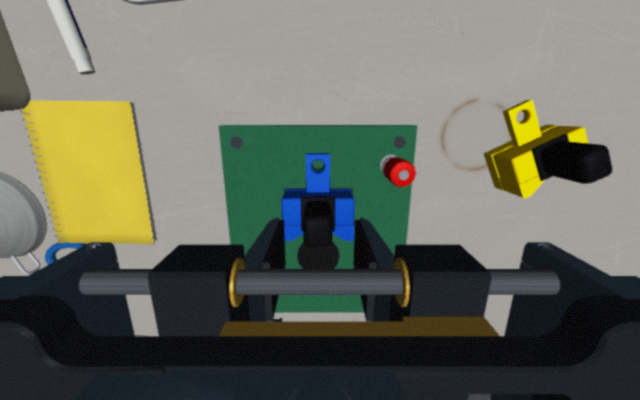

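The handle at about (318,220) is centred between the jaws, so I'll go down and grip at 60 N.

>>> drive_tool(series=[[0.5, [0, 0.5, 25], [0, 0, 0]], [0.5, [0, 0.5, 45], [0, 0, 0]], [0.5, [0, 0.5, 55], [0, 0, 0]], [0.5, [0, 0.5, 57], [0, 0, 0]], [0.5, [0, 0.5, 57], [0, 0, 0]]])

```text
time_s: 8.45
ee_pos: [483.8, 84.6, 63.8]
ee_rot: [-179.9, 0.0, -95.5]
force: [1.0, -0.1, -0.1]
gripper_width: 45.6
```

>>> drive_tool(series=[[0.7, [0, 0, 0], [0, 0, 0]], [1.0, [0, 0, 0], [0, 0, 0]], [1.0, [0, 0, 0], [0, 0, 0]], [1.0, [0, 0, 0], [0, 0, 0]], [1.0, [0, 0, 0], [0, 0, 0]]])

```text
time_s: 8.95
ee_pos: [483.5, 84.8, 63.7]
ee_rot: [-179.9, 0.0, -95.5]
force: [-0.5, 1.0, 3.3]
gripper_width: 21.0
```

```bash
python3 - <<'E'
from h import *
s=env.state(); print(s["ee_pos"],s["ee_rot"],s["force"],s["torque"],s["gripper_width"])
f=env.grab_frame('wrist'); im=f['image'];cv2.imwrite('pics/w9.png',im[:,:,::-1]);np.savez('w9.npz',**f)
E
```

```text
[483.51508672  84.78546285  63.68393347] [-1.79938934e+02  1.76734453e-02 -9.54810996e+01] [-0.46542288  1.03379433  3.25218493] [ 0.1062276   0.09811245 -0.00042937] 21.031064452796663
```

View pics/w9.png

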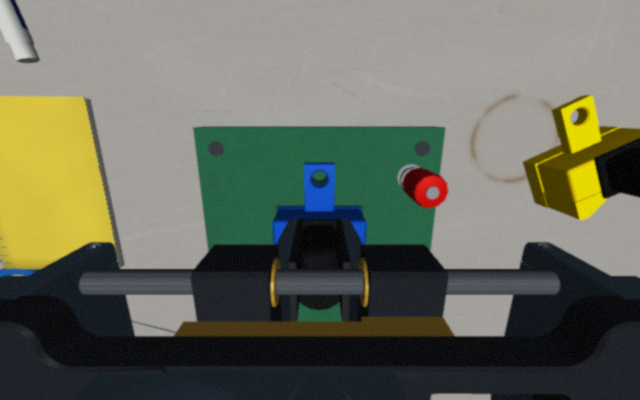

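>>> drive_tool(series=[[1.0, [0.5, 0, -0.3], [0, -0.01, 0]], [1.0, [0.9, 0, -0.6], [0, -0.02, 0]], [1.0, [1.4, 0, -0.9], [0, -0.03, 0]], [1.0, [1.8, 0, -1.2], [0, -0.04, 0]], [1.0, [2.3, 0, -1.5], [0, -0.05, 0]]])

```text
time_s: 9.5
ee_pos: [483.3, 82.3, 65.0]
ee_rot: [-179.9, 2.9, -95.5]
force: [0.3, 1.9, 5.1]
gripper_width: 21.6
```

```bash
python3 - <<'E'
from h import *
s=env.state(); print(s["ee_pos"],s["ee_rot"],s["force"],s["torque"],s["gripper_width"])
f=env.grab_frame('wrist'); im=f['image'];cv2.imwrite('pics/w10.png',im[:,:,::-1])
E
```

```text
[483.26576263  82.33444213  64.99417262] [-179.94701008    2.92076336  -95.48175869] [0.28816721 1.91979593 5.13939591] [-0.17306054  0.13577807 -0.04427234] 21.615270146662827
```

View pics/w10.png

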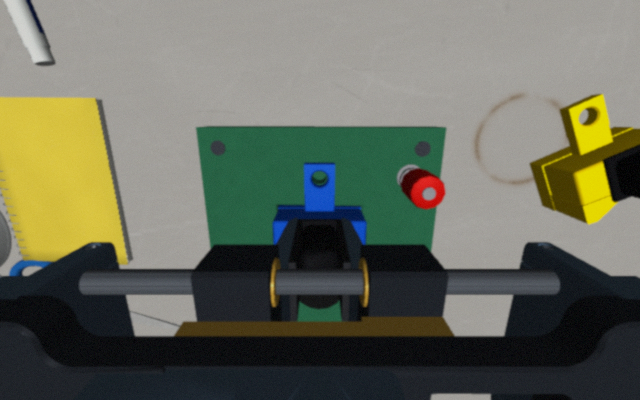

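>>> drive_tool(series=[[1.0, [0.4, 0, -0.4], [0, -0.01, 0]], [1.0, [0.9, 0, -0.8], [0, -0.02, 0]], [1.0, [1.3, 0, -1.2], [0, -0.03, 0]], [1.0, [1.7, 0, -1.6], [0, -0.04, 0]], [1.0, [1.7, 0, -1.6], [0, -0.04, 0]]])

```text
time_s: 10.05
ee_pos: [483.1, 80.7, 66.2]
ee_rot: [-180.0, 5.2, -95.5]
force: [1.4, 4.9, 2.9]
gripper_width: 21.8
```

```bash
python3 - <<'E'
from h import *
s=env.state(); print(s["ee_pos"],s["ee_rot"],s["force"],s["torque"],s["gripper_width"])
f=env.grab_frame('wrist'); im=f['image'];cv2.imwrite('pics/w11.png',im[:,:,::-1]);np.savez('w11.npz',**f)
g=dict(np.load('w9.npz'))
def screws(f):
    im=f["image"]; hsv=cv2.cvtColor(im,cv2.COLOR_RGB2HSV); out=[]
    for (r0,r1,c0,c1) in((135,162,200,235),(135,162,405,440)):
        sub=hsv[r0:r1,c0:c1]; m=(sub[:,:,1]<90); m=m.astype(np.uint8); n,l,st,ce=cv2.connectedComponentsWithStats(m); 
        k=[i for i in range(1,n) if 40<st[i,4]<300]; k=max(k,key=lambda i:st[i,4]); p=ce[k]+[c0,r0]; out.append((p.round(1),onz(f,*p,28).round(1)))
    return out
print(screws(g)); print(screws(f))
f=env.grab_frame('scene'); im=f['image'];cv2.imwrite('pics/s11.png',cv2.resize(im[180:280,220:360],None,fx=5,fy=5)[:,:,::-1])
E
```

```text
[483.12777364  80.70422149  66.18477132] [-179.96119088    5.23150361  -95.5412791 ] [1.41426298 4.90995123 2.85650783] [ 0.39554719 -0.25039336  0.02807288] 21.828116936057786
[(array([215.6, 148.2]), array([548.3, 152.6,  28. ])), (array([422.1, 148.2]), array([534. ,   3.2,  28. ]))]
[(array([219.5, 146.9]), array([548.3, 152.6,  28. ])), (array([422.7, 148.6]), array([534.1,   3.2,  28. ]))]
```

View pics/w11.png

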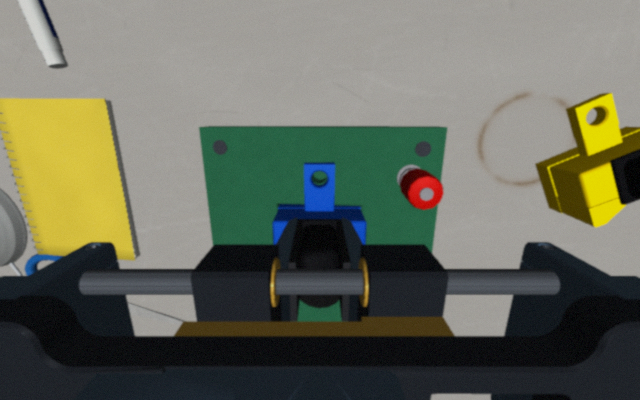

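View pics/s11.png

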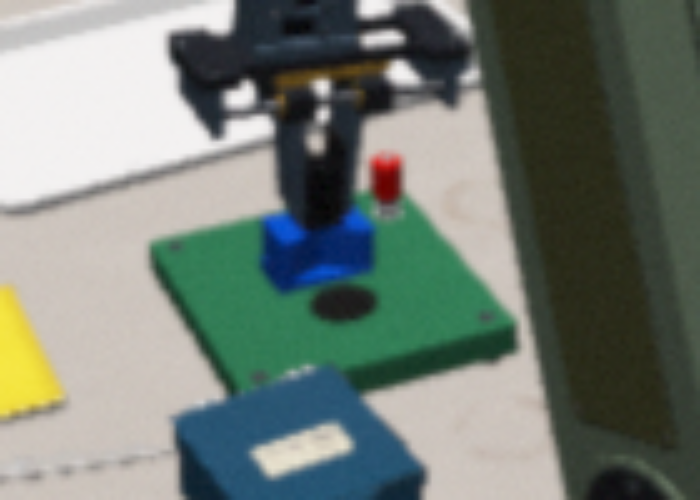

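The plate's screws haven't moved in world coordinates and the block turns with the tool. Now I'll rock the other way, holding the left edge where it is.

>>> drive_tool(series=[[1.0, [-0.8, 0, -0.4], [0, 0.018, 0]], [1.0, [-1.6, 0, -0.9], [0, 0.036, 0]], [1.0, [-2.5, 0, -1.4], [0, 0.054, 0]], [1.0, [-3.4, 0, -1.9], [0, 0.072, 0]], [1.0, [-4.2, 0, -2.3], [0, 0.09, 0]]])

```text
time_s: 10.65
ee_pos: [483.3, 84.6, 68.3]
ee_rot: [-180.0, -0.0, -95.5]
force: [2.5, 1.8, -5.8]
gripper_width: 22.0
```

```bash
cat >> h.py <<'E'
def screws(f):
    im=f["image"]; hsv=cv2.cvtColor(im,cv2.COLOR_RGB2HSV); out=[]
    for (r0,r1,c0,c1) in((130,170,196,240),(130,166,400,440)):
        sub=hsv[r0:r1,c0:c1]; m=(sub[:,:,1]<90).astype(np.uint8); n,l,st,ce=cv2.connectedComponentsWithStats(m); 
        k=[i for i in range(1,n) if 40<st[i,4]<300]
        if not k: out.append(None); continue
        k=max(k,key=lambda i:st[i,4]); p=ce[k]+[c0,r0]; out.append((p.round(1),onz(f,*p,28).round(1)))
    return out
def look(t):
    s=env.state(); print(s["ee_pos"].round(1),s["ee_rot"].round(1),s["force"].round(1),s["torque"].round(2),s["gripper_width"].round(1),s["time_s"])
    f=env.grab_frame('wrist'); im=f['image'];cv2.imwrite(f'pics/w{t}.png',im[:,:,::-1]);np.savez(f'w{t}.npz',**f)
    print(screws(f))
E
python3 -c "
from h import *
look(12)"
```

```text
Traceback (most recent call last):
  File "h.py", line 32, in look
    s=env.state(); print(s["ee_pos"].round(1),s["ee_rot"].round(1),s["force"].round(1),s["torque"].round(2),s["gripper_width"].round(1),s["time_s"])
                                                                                                            ^^^^^^^^^^^^^^^^^^^^^^^^
AttributeError: 'float' object has no attribute 'round'
```

```bash
sed -i 's/s\["gripper_width"\].round(1)/round(s["gripper_width"],1)/' h.py
python3 -c "
from h import *
look(12)"
```

```text
[483.3  84.6  68.3] [-180.    -0.   -95.5] [ 2.5  1.8 -5.8] [ 1.07 -0.82 -0.11] 22.0 10.65
[(array([217.2, 147.4]), array([548.3, 152.6,  28. ])), (array([419.5, 147.1]), array([534.1,   3.2,  28. ]))]
```

View pics/w12.png

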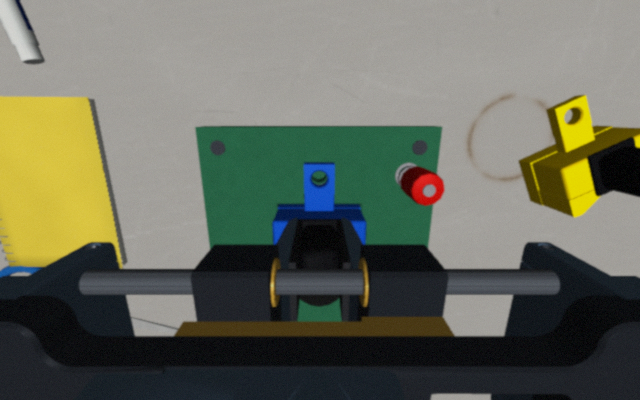

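>>> drive_tool(series=[[1.0, [-1.2, 0, -0.6], [0, 0.024, 0]], [1.0, [-2.4, 0, -1.2], [0, 0.048, 0]], [1.0, [-3.6, 0, -1.8], [0, 0.072, 0]], [1.0, [-4.8, 0, -2.4], [0, 0.096, 0]], [1.0, [-5.9, 0, -3.0], [0, 0.12, 0]]])

```text
time_s: 11.2
ee_pos: [483.9, 89.8, 72.0]
ee_rot: [-180.0, -7.0, -95.4]
force: [2.8, -0.8, -1.4]
gripper_width: 21.7
```

```bash
python3 -c "
from h import *
look(13)
f=env.grab_frame('scene'); im=f['image'];cv2.imwrite('pics/s13.png',cv2.resize(im[180:280,220:360],None,fx=5,fy=5)[:,:,::-1])
"
```

```text
[483.9  89.8  72. ] [-180.    -7.   -95.4] [ 2.8 -0.8 -1.4] [ 0.26 -0.54 -0.01] 21.7 11.2
[(array([215.6, 148. ]), array([548.3, 152.6,  28. ])), (array([413. , 145.7]), array([534.1,   3.3,  28. ]))]
```

View pics/w13.png

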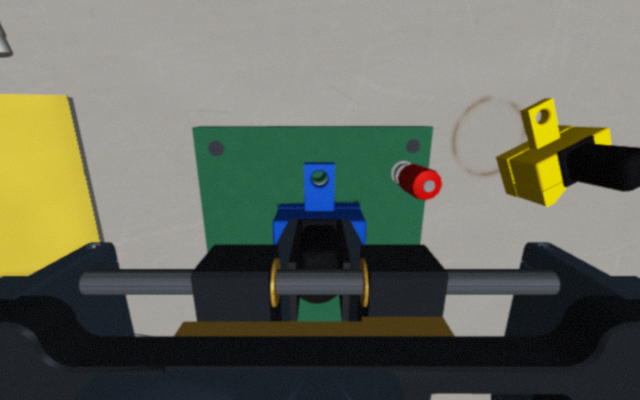

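View pics/s13.png

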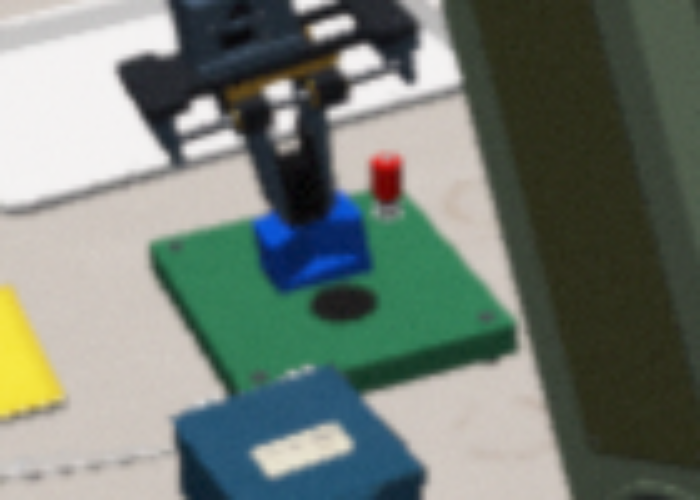

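The right edge is about 12.5 mm up, so out of its bead, and the load has dropped; the plate hasn't moved. Now the left edge goes up.

>>> drive_tool(series=[[1.0, [1.7, 0, -0.8], [0, -0.032, 0]], [1.0, [3.4, 0, -1.6], [0, -0.064, 0]], [1.0, [5.1, 0, -2.4], [0, -0.096, 0]], [1.0, [6.8, 0, -3.3], [0, -0.128, 0]], [1.0, [8.5, 0, -4.2], [0, -0.16, 0]]])

```text
time_s: 11.8
ee_pos: [482.5, 82.2, 77.0]
ee_rot: [180.0, 2.4, -95.5]
force: [1.9, 1.1, -2.0]
gripper_width: 21.9
```

```bash
python3 -c "
from h import *
look(14)
delta(483.5,84.8,77.5,(180,0,-95.5))
"
```

```text
[482.5  82.2  77. ] [180.    2.4 -95.5] [ 1.9  1.1 -2. ] [ 0.27 -0.33 -0.  ] 21.9 11.8
[(array([222.1, 144.8]), array([548.3, 152.6,  28. ])), (array([416.4, 145.6]), array([534.1,   3.3,  28. ]))]
pos [482.5  82.   77.1] rot [180.    2.5 -95.6] w 22.0 F [ 1.8  3.3 -2.4] t 11.85
delta [-2.9 -0.8 -0.3] rotvec [ 0.0004  0.043  -0.0012]
```

View pics/w14.png

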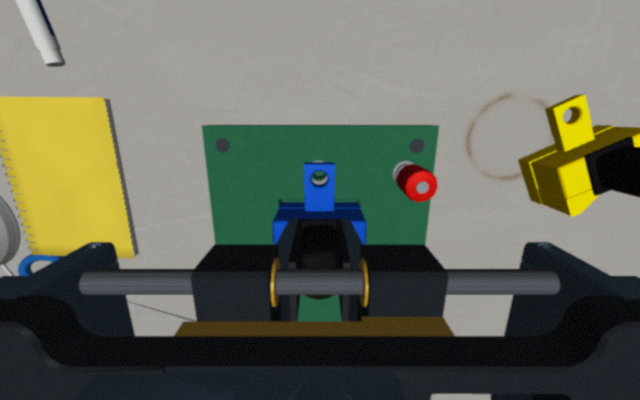

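>>> drive_tool(series=[[1.0, [-1.4, 0, -0.6], [0, 0.021, 0]], [1.0, [-2.8, 0, -1.5], [0, 0.043, 0]], [1.0, [-3.1, 0, -6], [0, 0.043, 0]], [1.0, [-3.4, 0, -11], [0, 0.043, 0]], [1.0, [-3.6, 0, -16.5], [0, 0.043, 0]]])

```text
time_s: 12.35
ee_pos: [482.5, 85.1, 93.8]
ee_rot: [179.9, -0.2, -95.5]
force: [-0.4, 1.1, -3.3]
gripper_width: 22.1
```

>>> drive_tool(series=[[1.0, [0, 0, 0], [0, 0, 0]], [1.0, [0, 0, 0], [0, 0, 0]], [1.0, [0, 0, 0], [0, 0, 0]], [1.0, [0, 0, 0], [0, 0, 0]], [1.0, [0, 0, 0], [0, 0, 0]]])

```text
time_s: 12.85
ee_pos: [483.1, 85.4, 93.5]
ee_rot: [180.0, -0.2, -95.5]
force: [-0.0, 0.3, -3.0]
gripper_width: 21.8
```

```bash
python3 -c "
from h import *
look(15)
f=env.grab_frame('scene'); im=f['image'];cv2.imwrite('pics/s15.png',cv2.resize(im[180:280,220:360],None,fx=5,fy=5)[:,:,::-1])
f=env.grab_frame('top'); im=f['image'];cv2.imwrite('pics/t15.png',im[:,:,::-1])
delta(483.5,84.8,94,(180,0,-95.5))
"
```

```text
[483.1  85.4  93.5] [180.   -0.2 -95.5] [-0.   0.3 -3. ] [ 0.05 -0.   -0.05] 21.8 12.85
[(array([228.5, 143.7]), array([548.3, 152.6,  28. ])), (array([409.7, 143.7]), array([533.9,   3.3,  28. ]))]
pos [483.1  85.4  93.5] rot [180.   -0.2 -95.5] w 21.4 F [ 0.5 -0.  -3.4] t 13.0
delta [ 0.6 -0.4 -0.5] rotvec [ 0.0002 -0.0031  0.0003]
```

View pics/w15.png

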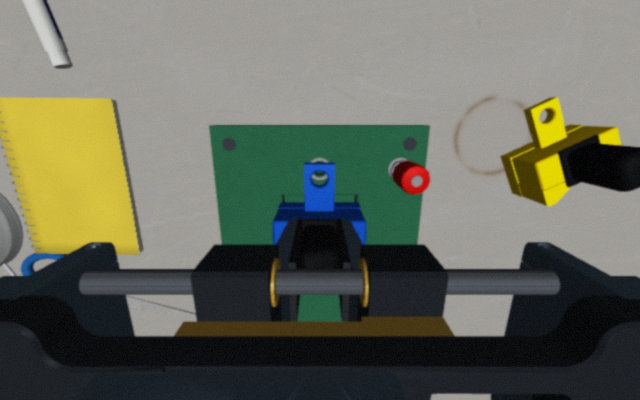

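View pics/s15.png

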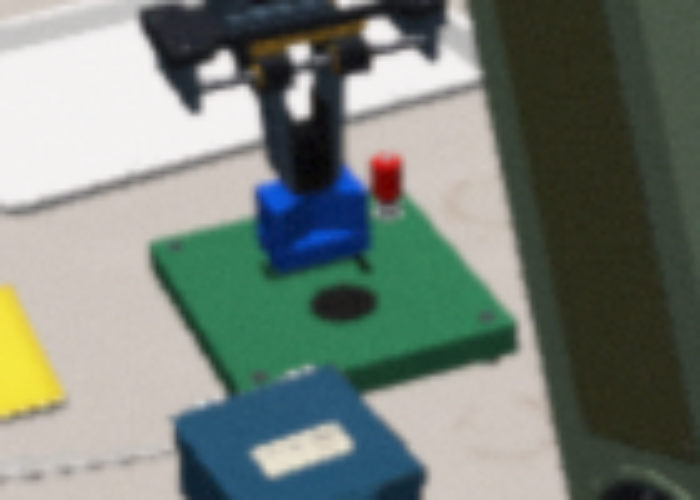

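View pics/t15.png

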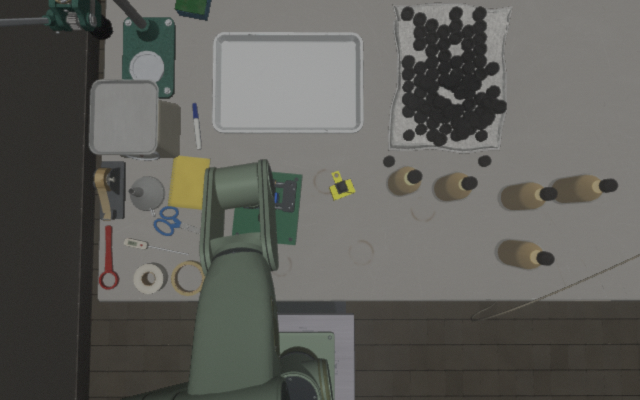

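```bash
python3 -c "
from workcell import env
print(env.job_done()); s=env.state(); print(s['ee_pos'],s['force'],s['gripper_width'])"
```

```text
the job is handed in; nothing more can be done
None
the job is handed in; nothing more can be done
```

The changeover is done and handed in at about 13 s of the 48 s allowed.

- **Pin:** I pulled it straight up out of the ear, stood it in the parking hole and let go. Its height (TCP 40.5 mm, expected 40.4) and a light push from below show it resting on the hole's floor. It still stood upright in the last pictures.
- **Block:** I gripped it by the handle at 60 N and rocked it about +0.09, −0.12 and +0.04 rad, then levelled it and lifted. Wrist readings at the end of each step stayed below about 7 N until the load fell to roughly the block's weight.
- **Final pose:** The gripper still holds the block over its pocket, level to about 0.2°. Its foot is about 14 mm above the plate, judged from the rise of the arm.
- **Plate:** Its two far screws stayed within about 0.2 mm of where they were, measured at every wrist look from before the rocking until after the lift. It therefore stayed flat and in place.
- **Bottles, cap and scissors:** I did not touch them, and the last top view shows them where they were.

No check failed. The arm position readings and the camera points differed by about 1–2 mm, within the calibration. I therefore moved the pin by the known 68 mm between the two holes, not by the camera alone.

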